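Clip a plaster press mould into its bed

ROBOT

A 7-joint arm with a two-finger parallel gripper is mounted at the origin on the work surface. World frame = base frame: x ahead of the robot, y to its left, z up, the work surface at z = 0. Lengths are in m, angles in rad, forces in N, time in s.
With the tool pointing down it reaches from about 0.4 to 0.85 m from the base axis. Payload 10.4 kg.
Tool frame: the origin (TCP) lies at the very end of the fingers, on their centre line; the grasp point (between the pads) lies 19 mm behind it; z points along the fingers, y is the direction in which the jaws open and shut (so a half turn about z gives the same grasp; the last joint's range is limited). The gripper opens to 85 mm and grips with 20 to 120 N. Pads are 22 mm wide; open, the fingers measure 114 mm over their backs; the gripper's body (76 mm by 85 mm) begins 54 mm behind the grasp point. The pads swing forward as they close: fully open they stand 13 mm farther back than shut.
Start: joints at [-1.135, 0.332, -0.065, 1.46, 0.022, 1.35, -0.088], TCP at [0.277, 0.56, 0.201] pointing down, gripper open.
Joint ranges: [-2.6, 2.6], [-0.5, 2.12], [-1.47, 1.34], [0.16, 2.42], [-1.27, 4.41], [0.06, 2.06], [-2.6, 2.6]. Speed limits (rad/s): [2.22, 2.22, 2.79, 2.79, 3.14, 3.14, 3.14].

INTERFACE

Orientations are given as a unit quaternion [x, y, z, w].
In Python, from workcell import get_obs, camera, camera_info, hand_in gives the robot as it stands.
- The arm moves only by the tool move_arm, never from a script. Its argument "moves" is a list of rows, each a list of 3 entries, a list of its own where there are three numbers: the shift along the tool's x, y, z in units of 25 mm (1.0 is 25 mm), then the turn, a rotation vector about the tool's x, y, z in degrees, then the opening, from 0 (shut) to 1 (fully open). A call has 1 to 5 rows; each row shifts and turns the commanded pose from where the row before left it, along the tool's axes as they then stand; what a row does not reach is not made up. A row lasts 1/8 s, in which the tool goes at most 62.5 mm and 10.7 degrees, less where a joint would pass 70% of its speed; a pose out of reach is approached as far as the arm can. A call is refused whole if a number of a shift passes 1 or a number of a turn 10.7, either way. A call with a gripper value outside its range is refused whole. The fingers move at their own pace and stop on an object; "squeeze" is the grip in N (left out, the last holds). Time passes only in rows, so rows that do not move let the fingers close. It gives the time, the measured TCP pose, the force and the opening at its end, in the units of the state.
- get_obs(): the state, without advancing time (a new reading comes with each control period).
- camera(name): name is "side" or "top" or "wrist"; returns the picture (384x512x3 uint8, red, green, blue); there is no depth.
- camera_info(name): a dict with "fx", "fy", "cx", "cy" (pixels), "D" ([k1, k2, p1, p2, k3] as OpenCV has them; the pictures are not rectified), "origin" and "rotation" of the camera in the world. Camera axes: x right, y down, z forward; pixel columns grow to the right and rows downward; lengths in m; the calibration is good to about 2 mm. A picture is of the moment at which its call begins: read the wrist's pose just before it. camera_info takes no time and is no camera call; for the wrist camera it gives the pose at the moment of the call.
- hand_in(): hands the job in, once; it reports no verdict.
The state is a dict: "clock": time; "joint_pos": joint angles; "joint_velocities": joint speeds; "tau": joint torques, N m; "position": TCP position; "ee_rot": TCP orientation; "ft_force": force on the tool from outside, world axes, zero at the start; "torque": the same for the moment, N m; "grip_width": opening from 0.0 (shut) to 1.0 (fully open).
Only numpy, scipy, OpenCV 4.12 (cv2) and the standard library are available. Lean on these libraries where they do the work, as an engineer would, in place of code of your own. Each camera call takes 0.05 s, during which the arm holds its last target. There are 200 camera calls.

TASK

Fasten the leaf press mould in the mould bed: hook the tongue of its plywood bat fully home under the bed's steel lip with the tail still raised, then swing the tail down until the sprung catch snaps over it and the bat lies flat. Leave the other things on the table where they are.

Things in the scene. Friction and masses are not known exactly. Their poses are not given: they have to be found in the camera images.
- bat_block (a point): Centre of the white plaster block (60 along x, 46 along y, 30 high; leaf in relief on top) fixed on the loose plywood bat, 0.22 to 0.45 kg together. 25 mm above the bat's underside, 80 mm from the tongue's end, 90 mm from the tail end. Axes: x from tongue to square tail, z up out of the block. 60 mm of bare bat lies behind the block's tail-side face.
- bat_nose (a point): Middle of the lower edge of the end of the bat's tongue (same axes as bat_block). The bat is 10 mm thick and 170 mm long over all: a body 130 long and 110 wide, and at its -x end the tongue, 40 long and 76 wide.
- bat_tail (a point): Middle of the lower edge of the bat's square tail end (same axes as bat_block), 170 mm from bat_nose.
- bed: Mould bed, a grey metal plate 236 x 150 x 12 mm fixed on the 6 mm plywood board. Origin: centre of its underside; floor 12 mm above it. Lip at its -x end, catch at its +x end. Flared guides, to 20 mm above the floor, at y = +-58 to 71, x = 25 to 65 mm. Seated, the bat lies flat on the floor, tongue under the lip against the stop, axes parallel to the bed's, middle over middle.
- bed_lip (a point): Middle of the lip's lower free edge (axes as the bed): bed x = -70 mm, 14 mm above the floor. The steel lip, 6 mm thick and 104 wide, reaches from here 30 mm to -x. Under it is a mouth 84 mm wide, 14 mm high, 16 mm deep, ending at the stop face at bed x = -86 mm.
- bed_tail (a point): Middle of the tail wall on the bed's floor, at bed x = +87 mm (axes as the bed): two wall blocks, y = 19 to 37 mm either side, 26 mm high above the floor, with the catch between. A bat goes down only with its tongue nearly up to the stop; otherwise its tail lands on the wall blocks.
- catch (a joint): Sprung catch, 34 mm wide, m: 0 = sprung in over the seat (tip at bed x = +79 mm, 2 mm above a seated bat's top); to 0.012 = pushed out to +x. Inner face: a steep ramp, top 40 mm above the bed's underside. A tail pressed down on it (about 5 to 15 N) drives it out, then it snaps back over the bat. Untouched, a bat rests on it with the tail up.
- flower: Bystander: white plaster flower, 95 mm across, 24 mm high; origin at the centre of its underside.
- slip_jar: Bystander: lidded jar, 72 mm across, 100 mm high; origin at the centre of its underside.
- bowl: Bystander: white bowl, 110 mm across, 50 mm high; origin at the centre of its underside.
- spatula: Bystander: spatula, 170 mm long, lying on the board between the two places; origin at the middle of its length, underside.
- leaf: Bystander: dry clay leaf, 65 mm long, 9 mm thick, lying on the board; origin at the centre of its underside.
- brush_pot: Bystander: pot of brushes, 76 mm across, 150 mm high with the brushes; origin at the centre of its underside.
- slat: Bystander: wooden slat 260 x 32 x 10 mm; origin at the centre of its underside.

How it is judged:
By the outcome, as a careful person would: the job done as asked, in the order asked, and still so for the second after the job is handed in, with the robot touching nothing.
It also fails if it takes over 58 s, if anything falls off the work surface, if the arm or the gripper's body presses on something with over 40 N, if the wrist force passes 120 N, or if a joint passes its speed limit or range.

## Working session

There is one attempt and no reset: what is moved stays moved. The work goes in short steps, Python scripts to look and compute and a tool call to move; the robot and the scene stay as the last step left them, time stands still between calls to the robot, and variables do not carry over. Pictures are saved under pics/ and viewed, about 8 in all and at most 12, crops included, and the job is handed in when it is done.

Besides the shell and the picture viewer there is one more tool, called after "Call:" as a command line: name --argument value ..., lists and objects as JSON in quotes. move_arm: Moves the arm, as the interface text tells. Its arguments: {"type":"object","properties":{"moves":{"type":"array","items":{"type":"array"}},"squeeze":{"type":"number"}},"required":["moves"]}

```bash
mkdir -p pics; ls; python3 - <<'E'
from workcell import *
import cv2
o=get_obs();print({k:o[k] for k in ('clock','position','ee_rot','grip_width','ft_force')})
for n in("top","side"):
    cv2.imwrite(f"pics/{n}0.png",cv2.resize(camera(n),(800,600))[:,:,::-1])
    print(n,camera_info(n))
E
```

```text
pics
{'clock': 0.0, 'position': array([0.27659049, 0.55999799, 0.19971851]), 'ee_rot': array([ 2.27372074e-01,  9.73807702e-01, -6.94680987e-04, -1.33382553e-04]), 'grip_width': 0.9962394943470192, 'ft_force': array([ 0.56568092, -0.19919615,  0.61071236])}
top {'fx': 490.54276183658345, 'fy': 490.54276183658345, 'cx': 253.8646923468827, 'cy': 190.51906901387153, 'D': array([-0.03769441,  0.        ,  0.        ,  0.        ,  0.        ]), 'origin': array([ 0.39544485, -0.00754855,  1.44582218]), 'rotation': array([ 0.71012987, -0.70123467,  0.03917062, -0.04950925])}
side {'fx': 422.6304577529116, 'fy': 422.6304577529116, 'cx': 259.53524110791506, 'cy': 193.41291775059983, 'D': array([-0.04032385,  0.        ,  0.        ,  0.        ,  0.        ]), 'origin': array([ 0.16271755, -0.87943248,  0.97095422]), 'rotation': array([ 0.89771185, -0.19850872,  0.08267388, -0.38454227])}
```

View pics/top0.png

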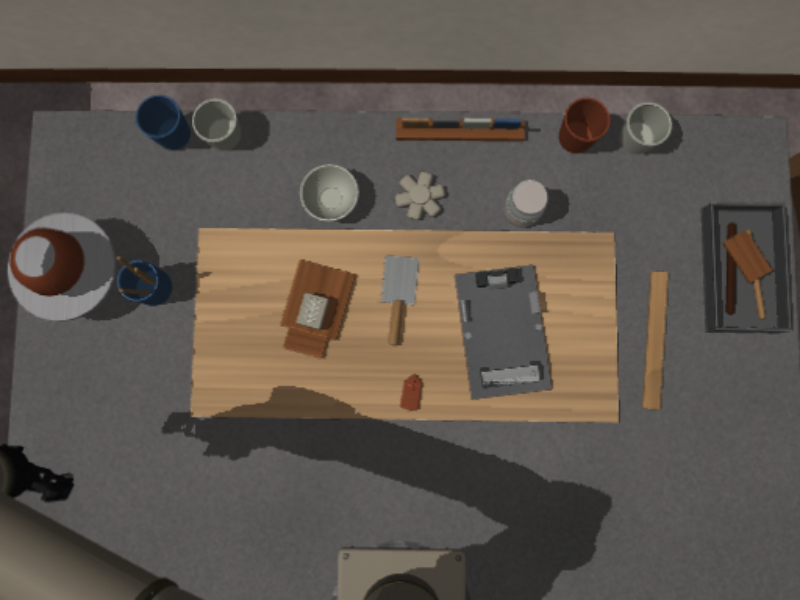

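View pics/side0.png

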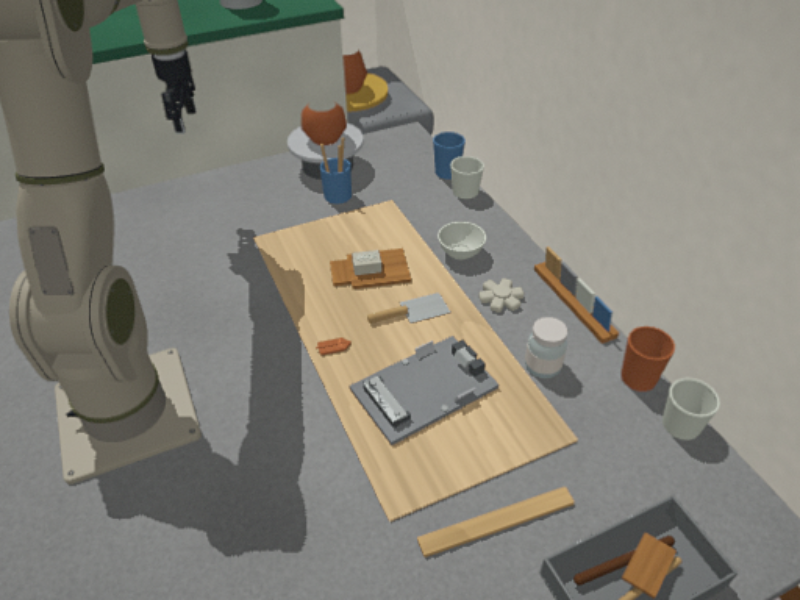

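The top view shows the bat at about (318,310), tongue towards the robot, and the bed at about (505,332), with the lip at the bottom and the catch at the top.

```bash
cat > h.py <<'E'
from workcell import *
import numpy as np, cv2
from scipy.spatial.transform import Rotation as R
def px2w(ci,pts,z,scale=1.0):
    K=np.array([[ci['fx'],0,ci['cx']],[0,ci['fy'],ci['cy']],[0,0,1.]])
    p=(np.array(pts,float)+.5)/scale-.5
    u=cv2.undistortPoints(p[:,None],K,ci['D'])[:,0]
    M=ci['rotation'];M=R.from_quat(M).as_matrix() if np.size(M)==4 else M
    d=np.c_[u,np.ones(len(u))]@M.T
    o=ci['origin'];return o+d*((z-o[2])/d[:,2])[:,None]
def w2px(ci,P,scale=1.0):
    K=np.array([[ci['fx'],0,ci['cx']],[0,ci['fy'],ci['cy']],[0,0,1.]])
    M=R.from_quat(ci['rotation']).as_matrix()
    q=(np.atleast_2d(P)-ci['origin'])@M
    return (cv2.projectPoints(q,np.zeros(3),np.zeros(3),K,ci['D'])[0][:,0]+.5)*scale-.5
def togo(target,rotq):
    "shift in units and total rotvec deg in tool axes from measured pose to target"
    o=get_obs();r=R.from_quat(o['ee_rot'])
    print('t',round(o['clock'],2),'pos',o['position'].round(4),'dist units',(r.inv().apply(target-o['position'])/.025).round(2),
      'turn deg',np.degrees((r.inv()*rotq).as_rotvec()).round(1),'F',o['ft_force'].round(1),'w',round(o['grip_width'],3))
def down(yaw): # tool z down, tool x along (cos,sin) of yaw
    c,s=np.cos(yaw),np.sin(yaw)
    return R.from_matrix(np.array([[c,s,0],[s,-c,0],[0,0,-1.]]))
E
python3 - <<'E'
from h import *
c=camera_info("top");s=1.5625
b=px2w(c,[(302,262),(356,272),(286,347),(322,356)],.016,s)[:,:2];print('bat',b.round(4).tolist())
t=(b[0]+b[1])/2;n=(b[2]+b[3])/2
a=t-n;print('tail',t,'nose',n,'len',np.hypot(*a),'yaw',np.degrees(np.arctan2(a[1],a[0])))
d=px2w(c,[(456,272),(535,266),(550,388),(471,398)],.018,s)[:,:2];print('bed',d.round(4).tolist())
a=(d[0]+d[1]-d[2]-d[3])/2;print('c',d.mean(0),np.hypot(*a),'yaw',np.degrees(np.arctan2(a[1],a[0])))
m=n+(t-n)/170*80
print('block',m)
yb=np.arctan2(*(t-n)[::-1])
for y in(yb,yb+np.pi): togo(np.r_[m,.20],down(y))
E
```

```text
bat [[0.6423, 0.1956], [0.6243, 0.0927], [0.4808, 0.2209], [0.4649, 0.153]]
tail [0.63329911 0.1441341 ] nose [0.4728656  0.18697967] len 0.16605617273540188 yaw -14.952522198447099
bed [[0.6261, -0.096], [0.6393, -0.2449], [0.411, -0.2707], [0.3909, -0.1247]]
c [ 0.51679975 -0.18407357] 0.2333223006019223 yaw 6.699186634886688
block [0.54836372 0.16681705]
t 0.1 pos [0.2766 0.56   0.1998] dist units [-16.71  -9.29   0.  ] turn deg [-0.000e+00  1.000e-01  1.687e+02] F [-0.  -0.4 -0.2] w 1.0
t 0.1 pos [0.2766 0.56   0.1998] dist units [-16.71  -9.29   0.  ] turn deg [ -0.1  -0.  -11.3] F [-0.  -0.4 -0.2] w 1.0
```

Call:
move_arm --moves '[[[0,0,0],[0,0,-10.7],1],[[-0.98,-0.83,0],[0,0,-0.5],1],[[-0.98,-0.83,0],[0,0,0],1],[[-0.98,-0.83,0],[0,0,0],1],[[-0.98,-0.83,0],[0,0,0],1]]'

```text
clock: 0.72
position: [0.35, 0.4535, 0.2001]
ee_rot: [0.131, 0.991, -0.0, -0.0]
ft_force: [0.6, 0.4, 0.0]
grip_width: 0.998
```

Call:
move_arm --moves '[[[-0.98,-0.83,0],[0,0,0],1],[[-0.98,-0.83,0],[0,0,0],1],[[-0.98,-0.83,0],[0,0,0],1],[[-0.98,-0.83,0],[0,0,0],1],[[-0.98,-0.83,0],[0,0,0],1]]'

```text
clock: 1.35
position: [0.4412, 0.3215, 0.2002]
ee_rot: [0.131, 0.991, -0.0, -0.0]
ft_force: [0.4, -0.0, -0.8]
grip_width: 1.0
```

Call:
move_arm --moves '[[[-0.98,-0.83,0],[0,0,0],1],[[-0.98,-0.83,0],[0,0,0],1],[[-0.98,-0.83,0],[0,0,0],1],[[-0.98,-0.83,0],[0,0,0],1],[[-0.9,-0.8,0],[0,0,0],1]]'

```text
clock: 1.98
position: [0.5307, 0.1906, 0.2002]
ee_rot: [0.131, 0.991, -0.0, -0.0]
ft_force: [0.1, 0.9, 0.3]
grip_width: 1.0
```

```bash
python3 - <<'E'
from h import *
yb=np.radians(165)
togo(np.r_[.5484,.1668,.15],down(yb))
c=camera_info("wrist");im=camera("wrist");print(c['origin'],c['rotation'])
cv2.imwrite("pics/w1.png",cv2.resize(im,(800,600))[:,:,::-1])
E
```

```text
t 1.98 pos [0.5307 0.1906 0.2002] dist units [-0.93 -0.74  2.01] turn deg [-0.  -0.  -0.1] F [0.1 0.9 0.3] w 1.0
[0.45125882 0.21176113 0.37301934] [0.78380209 0.59960545 0.09797687 0.12856172]
```

View pics/w1.png

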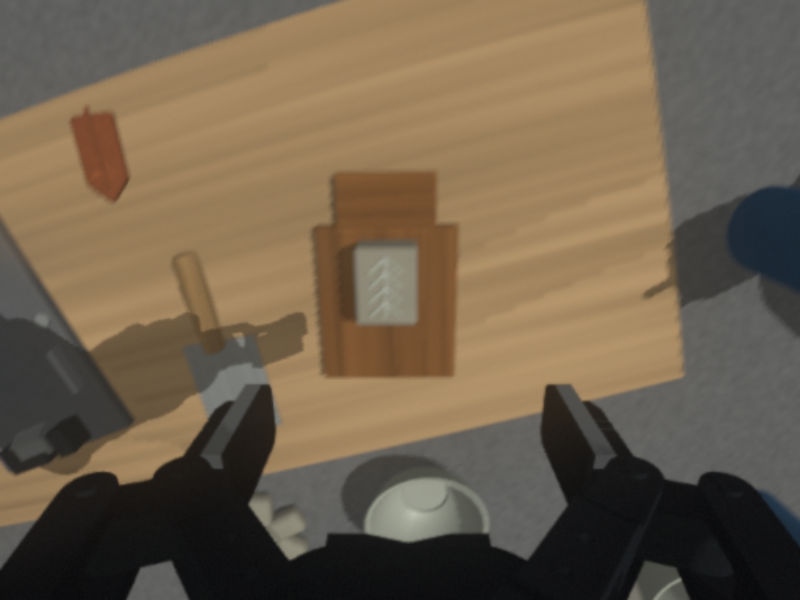

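The wrist view shows the bat: tongue end (334–436,173), tail (323–453,376), and block top (356–417, 242–325).

```bash
python3 - <<'E'
from h import *
c=camera_info("wrist");s=1.5625
b=px2w(c,[(323,376),(453,376),(334,173),(436,173)],.016,s)[:,:2]
k=px2w(c,[(356,242),(417,242),(417,325),(357,325)],.046,s)[:,:2]
t=(b[0]+b[1])/2;n=(b[2]+b[3])/2;a=t-n
print('tail',t,'nose',n,np.hypot(*a),'yaw',np.degrees(np.arctan2(a[1],a[0])),'block from bat',n+a/170*80,'direct',k.mean(0))
e=(k[2]+k[3]-k[0]-k[1])/2;print('block len',np.hypot(*e),np.degrees(np.arctan2(*e[::-1])))
m=(n+a/170*80+k.mean(0))/2
togo(np.r_[m,.021],down(np.arctan2(a[1],a[0])+np.pi))
E
```

```text
tail [0.63631525 0.13913301] nose [0.47458499 0.18387578] 0.16780522084041138 yaw -15.464135043277201 block from bat [0.55069335 0.16282036] direct [0.54912697 0.16494565]
block len 0.06318801203492064 -15.929752067999871
t 2.02 pos [0.5328 0.1861 0.2002] dist units [-0.89 -0.66  7.17] turn deg [-0.1  0.1  0.1] F [ 1.5 -4.3 -0.7] w 0.997
```

Call:
move_arm --moves '[[[-0.8,-0.6,1],[0,0,0],1],[[0,0,1],[0,0,0],1],[[0,0,1],[0,0,0],1],[[0,0,1],[0,0,0],1],[[0,0,0],[0,0,0],1]]'

```text
clock: 2.65
position: [0.5442, 0.1716, 0.0986]
ee_rot: [0.131, 0.991, -0.001, -0.002]
ft_force: [0.1, -0.5, -0.7]
grip_width: 0.999
```

```bash
python3 - <<'E'
from h import *
yb=np.radians(164.4)
togo(np.r_[.550,.164,.020],down(yb))
cv2.imwrite("pics/w2.png",cv2.resize(camera("wrist"),(800,600))[:,:,::-1])
c=camera_info("wrist");o=get_obs()
print(w2px(c,[[.550,.164,.046],[.4746,.1839,.016],[.6363,.1391,.016]],1.5625))
E
```

```text
t 2.65 pos [0.5442 0.1716 0.0986] dist units [-0.31 -0.22  3.14] turn deg [-0.1 -0.2  0.5] F [ 0.1 -0.5 -0.7] w 0.999
[[396.42923617 316.56570135]
 [395.74816777 157.29432925]
 [396.39148107 430.37143622]]
```

View pics/w2.png

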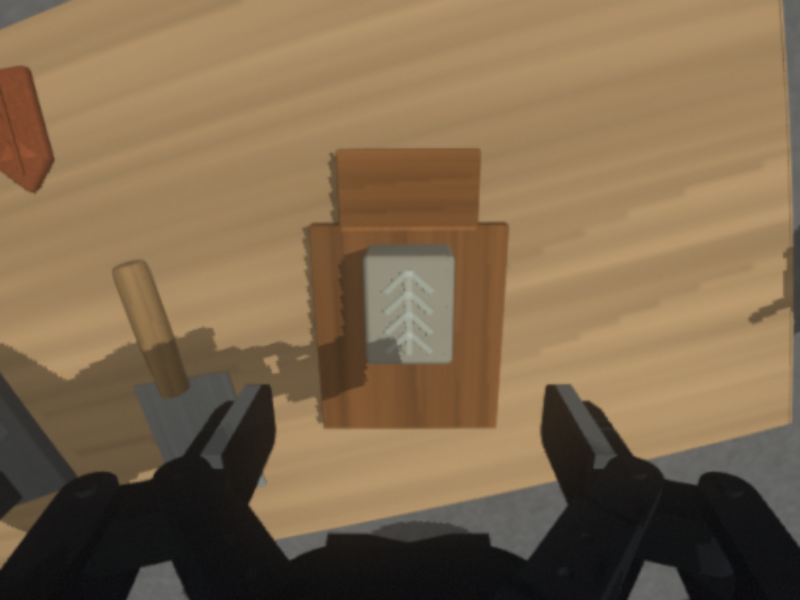

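The block top is centred at (409,304), so it already sits between the fingers laterally. My earlier estimate was off because the arm was still settling, so I'll recompute from this still picture.

```bash
python3 - <<'E'
from h import *
c=camera_info("wrist");s=1.5625
b=px2w(c,[(323,428),(496,428),(338,149),(480,150)],.016,s)[:,:2]
k=px2w(c,[(366,255),(453,255),(453,362),(366,362)],.046,s)[:,:2]
t=(b[0]+b[1])/2;n=(b[2]+b[3])/2;a=t-n
print('tail',t,'nose',n,np.hypot(*a),'yaw',np.degrees(np.arctan2(a[1],a[0])),'block from bat',n+a/170*80,'direct',k.mean(0))
togo(np.r_[n+a/170*80,.020],down(np.arctan2(a[1],a[0])+np.pi));togo(np.r_[k.mean(0),.020],down(np.arctan2(a[1],a[0])+np.pi))
E
```

```text
tail [0.63695516 0.14759359] nose [0.47250339 0.19168792] 0.17026066769521755 yaw -15.009622534357606 block from bat [0.54989245 0.17093765] direct [0.54858951 0.17135604]
t 2.7 pos [0.5453 0.1719 0.1002] dist units [-0.19  0.01  3.21] turn deg [-0.1 -0.1 -0.1] F [0.4 0.7 0.4] w 1.002
t 2.7 pos [0.5453 0.1719 0.1002] dist units [-0.14  0.02  3.21] turn deg [-0.1 -0.1 -0.1] F [0.4 0.7 0.4] w 1.002
```

Call:
move_arm --moves '[[[-0.17,0,1],[0,0,0],1],[[0,0,1],[0,0,0],1],[[0,0,0.8],[0,0,0],1],[[0,0,0.35],[0,0,0],1],[[0,0,0],[0,0,0],1]]' --squeeze 70

```text
clock: 3.32
position: [0.5502, 0.1711, 0.0223]
ee_rot: [0.131, 0.991, 0.0, 0.0]
ft_force: [-0.3, -0.4, -0.1]
grip_width: 1.002
```

Call:
move_arm --moves '[[[0,0,0],[0,0,0],0],[[0,0,0],[0,0,0],0],[[0,0,0],[0,0,0],0],[[0,0,0],[0,0,0],0],[[0,0,0],[0,0,0],0]]'

```text
clock: 3.95
position: [0.5499, 0.1709, 0.0218]
ee_rot: [0.131, 0.991, 0.0, 0.0]
ft_force: [-0.5, 0.4, 0.7]
grip_width: 0.001
```

The gripper closed fully, so it isn't holding the block. I'll look.

```bash
python3 - <<'E'
from h import *
cv2.imwrite("pics/w3.png",np.hstack([camera("wrist"),camera("side")[100:300,130:330].repeat(2,0).repeat(2,1)[:384,:288]])[:,:,::-1])
togo(np.r_[.55,.171,.020],down(np.radians(165)))
E
```

```text
t 4.05 pos [0.5499 0.171  0.0218] dist units [-0.    0.    0.07] turn deg [ 0.  -0.  -0.1] F [ 1.3  0.8 -0.2] w 0.001
```

View pics/w3.png

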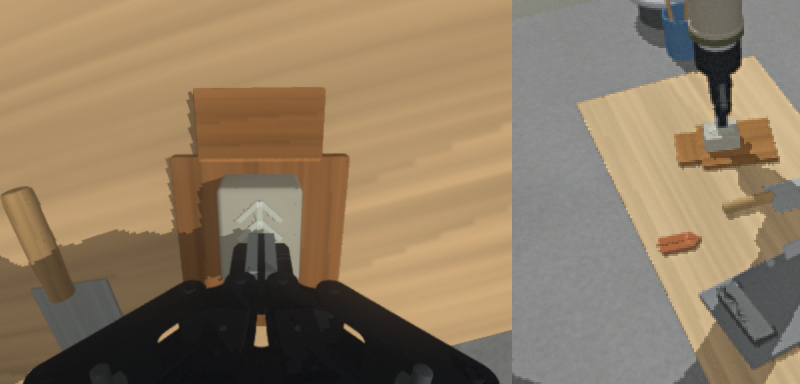

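The shut fingers stand above the block, although the reported z of 22 mm would put the tips down beside it. I'll check the reported TCP against both cameras.

```bash
python3 - <<'E'
from h import *
im=camera("side").copy();c=camera_info("side");cw=camera_info("wrist");o=get_obs();P=o['position']
print(o['position'],o['joint_pos'].round(3))
S=5;x0,y0=195,125
cr=cv2.resize(im[y0:y0+70,x0:x0+75],None,fx=S,fy=S,interpolation=cv2.INTER_CUBIC)
def mk(q,col):
    u=w2px(c,q)[0];cv2.drawMarker(cr,(int((u[0]-x0+.5)*S),int((u[1]-y0+.5)*S)),col,0,14,1)
mk(P,(255,0,0));mk(P+[0,0,.03],(255,255,0))
d=np.array([.9659,-.2588])
for a,b in((-30,-23),(-30,23),(30,23),(30,-23)):
    mk(np.r_[P[:2]+d*a/1e3+np.array([.2588,.9659])*b/1e3,.046],(0,255,0))
    mk(np.r_[P[:2]+d*a/1e3+np.array([.2588,.9659])*b/1e3,.016],(0,0,255))
w=camera("wrist").copy();wr=cv2.resize(w[200:330,190:330],None,fx=2.7,fy=2.7)
for q,col in((P,(255,0,0)),(P+[0,0,.03],(255,255,0))):
    u=w2px(cw,q)[0];cv2.drawMarker(wr,(int((u[0]-190)*2.7),int((u[1]-200)*2.7)),col,0,14,1)
h=350;cv2.imwrite("pics/s4.png",np.hstack([cr[:h],wr[:h]])[:,:,::-1])
E
```

```text
[0.54987568 0.17092077 0.0217363 ] [-0.541  0.392  0.193  1.793 -0.089  0.965  0.996]
```

View pics/s4.png

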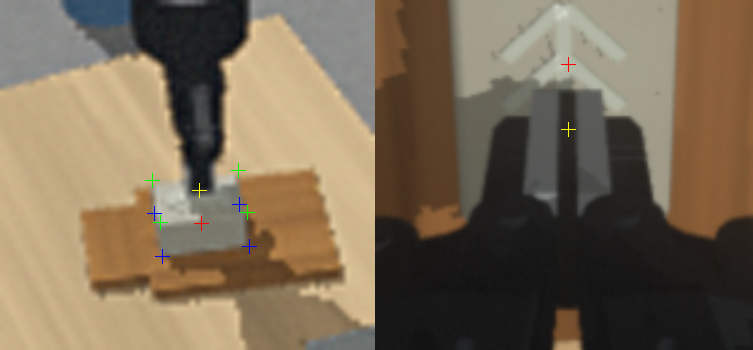

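Both views put the shut fingertips about 25–30 mm above the reported TCP, just above the block top. I'll confirm with a gentle touch on the block top.

Call:
move_arm --moves '[[[0,0,0.08],[0,0,0],0],[[0,0,0.0],[0,0,0],0]]'

```text
clock: 4.4
position: [0.5497, 0.1709, 0.0195]
ee_rot: [0.131, 0.991, -0.0, -0.0]
ft_force: [-0.1, -0.7, 0.3]
grip_width: 0.0
```

Call:
move_arm --moves '[[[0,0,0.08],[0,0,0],0],[[0,0,0.0],[0,0,0],0]]'

```text
clock: 4.65
position: [0.5498, 0.1709, 0.0175]
ee_rot: [0.131, 0.991, -0.0, -0.0]
ft_force: [0.0, -0.6, -0.9]
grip_width: -0.001
```

Call:
move_arm --moves '[[[0,0,0.06],[0,0,0],0],[[0,0,0.0],[0,0,0],0]]'

```text
clock: 4.9
position: [0.5498, 0.1709, 0.0161]
ee_rot: [0.131, 0.991, -0.0, -0.0]
ft_force: [0.3, -0.5, -0.4]
grip_width: -0.0
```

Call:
move_arm --moves '[[[0,0,0.08],[0,0,0],0],[[0,0,0.0],[0,0,0],0]]'

```text
clock: 5.15
position: [0.5501, 0.171, 0.0153]
ee_rot: [0.131, 0.991, 0.0, 0.0]
ft_force: [-4.6, -1.3, 12.1]
grip_width: 0.001
```

Call:
move_arm --moves '[[[0,0,0.08],[0,0,0],0],[[0,0,0.0],[0,0,0],0]]'

```text
clock: 5.4
position: [0.5502, 0.1711, 0.0152]
ee_rot: [0.131, 0.991, 0.001, 0.0]
ft_force: [-13.5, -4.4, 32.3]
grip_width: -0.001
```

```bash
python3 - <<'E'
from h import *
im=camera("side");w=camera("wrist");o=get_obs();print(o['position'],o['ft_force'],o['torque'])
a=cv2.resize(im[95:175,190:270],None,fx=4.8,fy=4.8,interpolation=cv2.INTER_CUBIC)
cv2.imwrite("pics/s5.png",np.hstack([a,w[:,130:400]])[:,:,::-1])
E
```

```text
[0.55015098 0.17109692 0.01520985] [-14.87099884  -4.26515848  33.19109776] [-0.9992124   3.14910604  0.01054676]
```

View pics/s5.png

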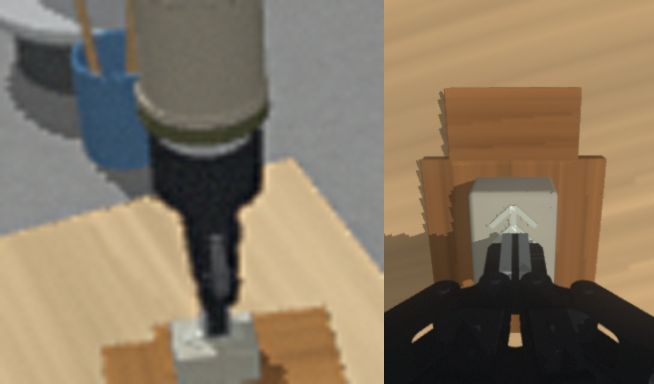

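Contact came at reported z ≈ 0.0155 against the block top at 0.046, so the fingertips are about 30 mm short of the reported TCP. I'll back off, open, and grip about 32 mm lower than before.

Call:
move_arm --moves '[[[0,0,-0.8],[0,0,0],0],[[0,0,-0.8],[0,0,0],1],[[0,0,0],[0,0,0],1],[[0,0,0],[0,0,0],1],[[0,0,0],[0,0,0],1]]'

```text
clock: 6.12
position: [0.5493, 0.1708, 0.0514]
ee_rot: [0.131, 0.991, -0.0, -0.001]
ft_force: [0.2, -0.6, -0.5]
grip_width: 0.844
```

Call:
move_arm --moves '[[[0,0,0.8],[0,0,0],1],[[0,0,0.8],[0,0,0],1],[[0,0,0.4],[0,0,0],1],[[0,0,0.2],[0,0,0],1],[[0,0,0],[0,0,0],1]]'

```text
clock: 6.75
position: [0.55, 0.1709, -0.0027]
ee_rot: [0.131, 0.991, 0.0, -0.0]
ft_force: [0.3, -0.9, 0.1]
grip_width: 1.001
```

Call:
move_arm --moves '[[[0,0,0.3],[0,0,0],1],[[0,0,0.25],[0,0,0],1],[[0,0,0],[0,0,0],0],[[0,0,0],[0,0,0],0],[[0,0,0],[0,0,0],0]]'

```text
clock: 7.38
position: [0.5502, 0.1711, -0.0161]
ee_rot: [0.131, 0.991, 0.0, 0.0]
ft_force: [-0.4, -0.3, 1.5]
grip_width: 0.525
```

Call:
move_arm --moves '[[[0,0,0],[0,0,0],0],[[0,0,0],[0,0,0],0]]'

```text
clock: 7.62
position: [0.5503, 0.1711, -0.0161]
ee_rot: [0.131, 0.991, 0.0, 0.0]
ft_force: [-0.5, 0.5, 5.6]
grip_width: 0.527
```

The grip is good: 0.527 × 85 ≈ 45 mm. Lifting.

Call:
move_arm --moves '[[[0,0,-0.4],[0,0,0],0],[[0,0,-0.9],[0,0,0],0],[[0,0,-0.9],[0,0,0],0],[[0,0,-0.9],[0,0,0],0],[[0,0,-0.9],[0,0,-5],0]]'

```text
clock: 8.25
position: [0.5493, 0.1707, 0.0842]
ee_rot: [0.087, 0.996, -0.0, -0.0]
ft_force: [0.8, -0.1, -3.0]
grip_width: 0.526
```

Call:
move_arm --moves '[[[0,0,-0.5],[0,0,-8],0],[[0,0,0],[0,0,-8.4],0],[[0.1,-0.5,0],[0,0,0],0],[[0.14,-0.95,0],[0,0,0],0],[[0.14,-0.95,0],[0,0,0],0]]'

```text
clock: 8.88
position: [0.5465, 0.1083, 0.0957]
ee_rot: [-0.053, 0.999, -0.0, -0.001]
ft_force: [0.8, -1.4, -3.5]
grip_width: 0.528
```

Call:
move_arm --moves '[[[0.14,-0.95,0],[0,0,0],0],[[0.14,-0.95,0],[0,0,0],0],[[0.14,-0.95,0],[0,0,0],0],[[0.14,-0.95,0],[0,0,0],0],[[0.14,-0.95,0],[0,0,0],0]]'

```text
clock: 9.5
position: [0.5418, -0.0116, 0.0957]
ee_rot: [-0.053, 0.999, -0.0, -0.001]
ft_force: [1.1, -0.2, -2.8]
grip_width: 0.529
```

Call:
move_arm --moves '[[[0.14,-0.95,0],[0,0,0],0],[[0.14,-0.95,0],[0,0,0],0],[[0.14,-0.95,0],[0,0,0],0],[[0.14,-0.95,0],[0,0,0],0],[[0.14,-0.95,0],[0,0,0],0]]'

```text
clock: 10.12
position: [0.5373, -0.1313, 0.0957]
ee_rot: [-0.053, 0.999, 0.0, -0.001]
ft_force: [0.4, 0.2, -2.2]
grip_width: 0.527
```

Call:
move_arm --moves '[[[0.14,-0.95,0],[0,0,0],0],[[0.14,-0.95,0],[0,0,0],0],[[0,0,0],[0,0,0],0],[[0,0,0],[0,0,0],0],[[0,0,0],[0,0,0],0]]'

```text
clock: 10.75
position: [0.5365, -0.1768, 0.0958]
ee_rot: [-0.055, 0.998, 0.0, -0.0]
ft_force: [0.1, 0.2, -3.4]
grip_width: 0.527
```

```bash
python3 - <<'E'
from h import *
w=camera("wrist");o=get_obs();print(o['position'],o['ee_rot'],o['ft_force'],o['grip_width'],o['joint_pos'].round(2))
np.save('w6.npy',w)
cv2.imwrite("pics/w6.png",cv2.resize(w,(800,600),interpolation=cv2.INTER_CUBIC)[:,:,::-1])
E
```

```text
[ 0.5366227  -0.1768468   0.09589551] [-5.52379039e-02  9.98473193e-01  2.25479214e-04 -7.82704595e-05] [ 0.76535111  1.01802269 -2.77352429] 0.5260331694664034 [-0.06  0.29  0.35  1.77 -0.11  1.1   2.01]
```

View pics/w6.png

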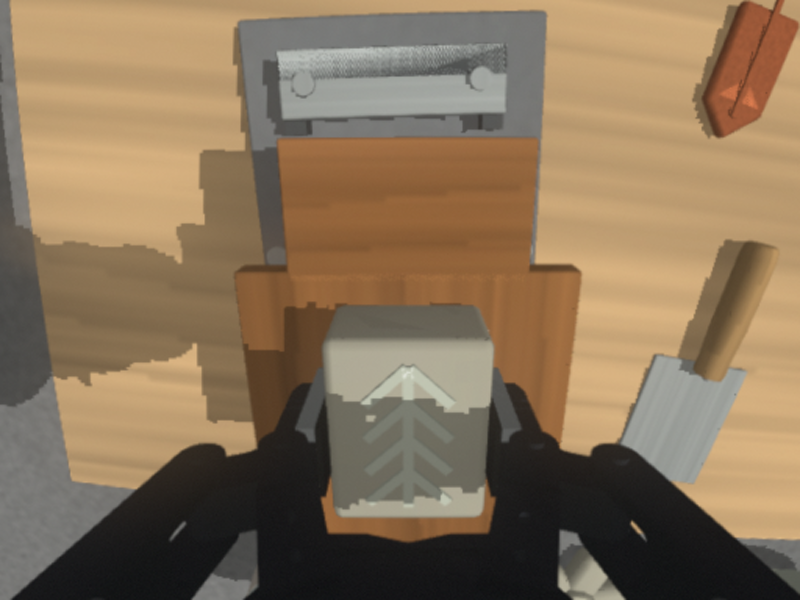

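The wrist view shows the bed's lip end corners at (239,22) and (546,12), the lip's free edge from (280,118) to (505,111), and the held tongue end from (279,140) to (538,137).

```bash
python3 - <<'E'
from h import *
c=camera_info("wrist");s=1.5625;o=get_obs()
def rep(nm,a,b):
    m=(a+b)/2;d=a-b;print(nm,'mid',m[:2].round(4),'len',np.hypot(*d[:2]).round(4),'x-axis yaw',np.degrees(np.arctan2(-d[0],d[1])).round(2));return m
# left pixel is world -y side or +y? report both
P=px2w(c,[(239,22),(546,12)],.018,s);print(P.round(4))
e=rep('bed end',P[1],P[0])
L=px2w(c,[(280,118),(505,111)],.038,s);l=rep('lip edge top',L[1],L[0])
for y in(5.,6.,7.):
    d=np.array([np.cos(np.radians(y)),np.sin(np.radians(y))]);print(y,'bed c from end',e[:2]+.118*d,'from lip',l[:2]+.070*d)
zb=o['position'][2]+.0321
T=px2w(c,[(279,140),(538,137)],zb,s);n=rep('tongue',T[1],T[0])
B=px2w(c,[(236,268),(580,268)],zb,s);b=rep('body',B[1],B[0])
print('tool yaw',np.degrees(np.arctan2(*(R.from_quat(o['ee_rot']).as_matrix()[:2,0][::-1])))%360, 'tool',o['position'],'nose-tool',np.hypot(*(n[:2]-o['position'][:2])))
print('slip: nose in tool',R.from_quat(o['ee_rot']).inv().apply(n-o['position']))
# blade: bed corner px in top view
E
```

```text
[[ 0.4106 -0.2727  0.018 ]
 [ 0.3905 -0.1269  0.018 ]]
bed end mid [ 0.4006 -0.1998] len 0.1472 x-axis yaw 7.84
lip edge top mid [ 0.4461 -0.1944] len 0.104 x-axis yaw 7.87
5.0 bed c from end [ 0.51814205 -0.18951835] from lip [ 0.51579886 -0.18834061]
6.0 bed c from end [ 0.51794466 -0.18746837] from lip [ 0.51568177 -0.18712452]
7.0 bed c from end [ 0.51771152 -0.18542215] from lip [ 0.51554346 -0.18591066]
tongue mid [ 0.4554 -0.186 ] len 0.074 x-axis yaw 6.9
body mid [ 0.4935 -0.1819] len 0.107 x-axis yaw 6.26
tool yaw 186.33302279943993 tool [ 0.5366227  -0.1768468   0.09589551] nose-tool 0.08175452419750985
slip: nose in tool [ 0.0817586  -0.00013721 -0.03208932]
```

Call:
move_arm --moves '[[[0,0,0],[0,0,-1],0],[[0,0,0],[0,-6,0],0],[[0,0,0],[0,-6,0],0],[[0,0,0],[0,0,0],0],[[0,0,0],[0,0,0],0]]'

```text
clock: 11.42
position: [0.5372, -0.1773, 0.0964]
ee_rot: [-0.064, 0.993, 0.007, 0.104]
ft_force: [0.8, -0.9, -3.1]
grip_width: 0.53
```

```bash
cat >> h.py <<'E'
YB=np.radians(7.4);BC=np.array([.5166,-.1846,.006])
RB=R.from_euler('z',YB)
NOSE=np.array([.0805,0,-.020])  # bat nose in tool frame (underside)
def state(goal=None,tilt=None):
    o=get_obs();r=R.from_quat(o['ee_rot']);n=RB.inv().apply(o['position']+r.apply(NOSE)-BC)-[0,0,.012]
    xa=RB.inv().apply(-r.as_matrix()[:,0])
    print('t',round(o['clock'],2),'nose bed mm',(n*1e3).round(1),'tilt',np.degrees(np.arcsin(xa[2])).round(2),'yawerr',np.degrees(np.arctan2(xa[1],xa[0])).round(2),
     'roll',np.degrees(np.arcsin(r.as_matrix()[2,1])).round(2),'F bed',RB.inv().apply(o['ft_force']).round(1),'T',o['torque'].round(2),'w',round(o['grip_width'],3),'j7',o['joint_pos'][6].round(2))
    if goal is not None: print('units tool',(r.inv().apply(RB.apply(np.array(goal)/1e3-n))/.025).round(2))
    for nm,v in(('bed -x 1mm',[-.001,0,0]),('bed -z 1mm',[0,0,-.001])): print(nm,(r.inv().apply(RB.apply(v))/.025).round(3))
E
python3 - <<'E'
from h import *
state([-58,0,12])
o=get_obs();s=camera_info('side');im=camera('side')
n=o['position']+R.from_quat(o['ee_rot']).apply(NOSE)
u=w2px(s,[n,o['position']+R.from_quat(o['ee_rot']).apply(NOSE-[.17,0,0])]);print(u)
x0,y0=200,160;cr=cv2.resize(im[y0:y0+130,x0:x0+150],None,fx=4.5,fy=4.5,interpolation=cv2.INTER_CUBIC)
for p in u: cv2.drawMarker(cr,tuple(((p-[x0,y0]+.5)*4.5).astype(int).tolist()),(255,0,0),0,14,1)
cv2.imwrite('pics/s7.png',cr[:,:,::-1])
E
```

```text
t 11.43 nose bed mm [-61.6   4.7  81.3] tilt 11.96 yawerr -0.03 roll -0.0 F bed [ 0.6 -1.  -3.1] T [ 0.01  0.35 -0.01] w 0.53 j7 2.11
units tool [ 0.44 -0.19  2.74]
bed -x 1mm [ 0.039 -0.    -0.008]
bed -z 1mm [0.008 0.    0.039]
[[251.59166753 234.86747743]
 [302.01331278 202.4096315 ]]
```

View pics/s7.png

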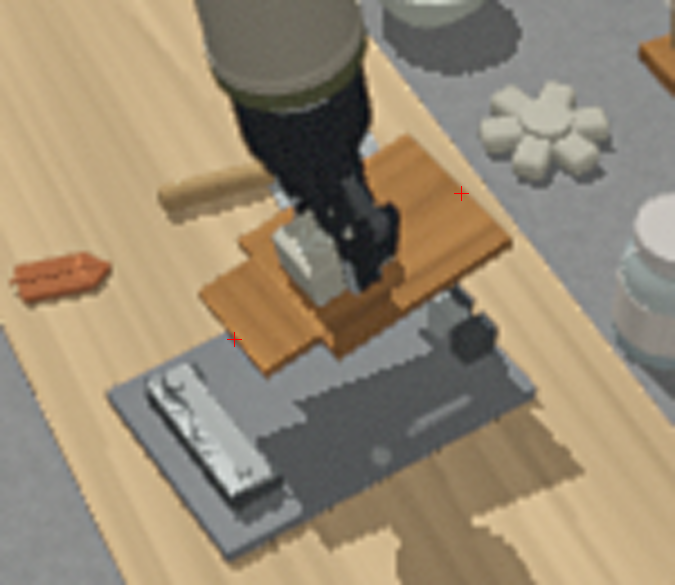

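The markers fall on the tongue edge and the tail, so the model holds with tilt. Moving over the entry point.

Call:
move_arm --moves '[[[0.1,-0.1,0.7],[0,0,0],0],[[0.14,-0.09,0.7],[0,0,0],0],[[0.1,0,0.7],[0,0,0],0],[[0.1,0,0.64],[0,0,0],0],[[0,0,0],[0,0,0],0]]'

```text
clock: 12.1
position: [0.5396, -0.1815, 0.0248]
ee_rot: [-0.063, 0.993, 0.007, 0.103]
ft_force: [0.2, -0.6, -3.2]
grip_width: 0.527
```

```bash
python3 - <<'E'
from h import *
state([-60,0,2])
w=camera("wrist");c=camera_info('wrist')
cr=cv2.resize(w[:250,100:400],None,fx=2.4,fy=2.4,interpolation=cv2.INTER_CUBIC)
for p in [[-.070,-.052,.032],[-.070,.052,.032],[-.118,-.075,.012],[-.118,.075,.012]]:
    u=w2px(c,BC+RB.apply(p))[0];cv2.drawMarker(cr,tuple(((u-[100,0]+.5)*2.4).astype(int).tolist()),(255,0,0),0,14,1)
cv2.imwrite('pics/w8.png',cr[:,:,::-1])
E
```

```text
t 12.1 nose bed mm [-59.7   0.2   9.9] tilt 11.83 yawerr -0.09 roll 0.06 F bed [ 0.1 -0.6 -3.2] T [-0.01  0.37  0.02] w 0.527 j7 2.19
units tool [ 0.08 -0.01  0.31]
bed -x 1mm [ 0.039 -0.    -0.008]
bed -z 1mm [ 0.008 -0.     0.039]
```

View pics/w8.png

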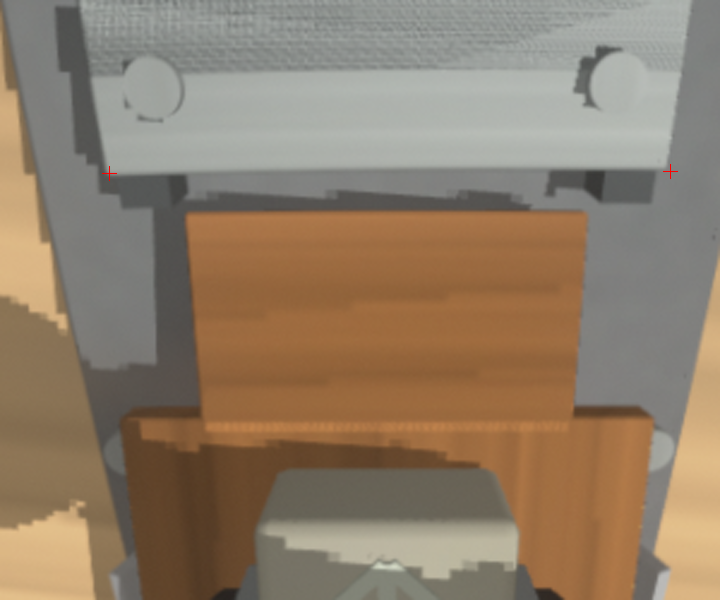

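The tongue is centred on the lip (386 vs 386 px), with the nose about 8 mm short of it and a yaw error of roughly 0.4°. Lowering to floor contact.

Call:
move_arm --moves '[[[0.05,0,0.2],[0,0,-0.4],0],[[0.02,0,0.12],[0,0,0],0],[[0,0,0],[0,0,0],0]]'

```text
clock: 12.52
position: [0.5407, -0.1819, 0.0185]
ee_rot: [-0.067, 0.992, 0.006, 0.104]
ft_force: [0.2, -0.5, -3.2]
grip_width: 0.528
```

```bash
python3 -c "
from h import *
state()"
```

```text
t 12.53 nose bed mm [-58.7  -0.8   3.3] tilt 12.0 yawerr 0.33 roll -0.08 F bed [ 0.2 -0.5 -3.2] T [-0.02  0.4  -0.03] w 0.528 j7 2.21
bed -x 1mm [ 0.039  0.    -0.008]
bed -z 1mm [0.008 0.    0.039]
```

Call:
move_arm --moves '[[[0.01,0,0.05],[0,0,0],0],[[0,0,0],[0,0,0],0]]'

```text
clock: 12.78
position: [0.5407, -0.1819, 0.0173]
ee_rot: [-0.067, 0.992, 0.006, 0.104]
ft_force: [-0.4, 0.7, -3.3]
grip_width: 0.526
```

Call:
move_arm --moves '[[[0.01,0,0.05],[0,0,0],0],[[0,0,0],[0,0,0],0]]'

```text
clock: 13.02
position: [0.5406, -0.1819, 0.0159]
ee_rot: [-0.067, 0.992, 0.006, 0.104]
ft_force: [-0.4, -0.4, -3.6]
grip_width: 0.53
```

Call:
move_arm --moves '[[[0.01,0,0.04],[0,0,0],0],[[0,0,0],[0,0,0],0]]'

```text
clock: 13.28
position: [0.5406, -0.1819, 0.0148]
ee_rot: [-0.067, 0.992, 0.006, 0.104]
ft_force: [-0.1, -0.6, -3.1]
grip_width: 0.528
```

Call:
move_arm --moves '[[[0.01,0,0.04],[0,0,0],0],[[0,0,0],[0,0,0],0]]'

```text
clock: 13.52
position: [0.5406, -0.1819, 0.0138]
ee_rot: [-0.067, 0.992, 0.006, 0.104]
ft_force: [0.9, -0.6, -3.1]
grip_width: 0.532
```

Call:
move_arm --moves '[[[0.01,0,0.04],[0,0,0],0],[[0,0,0],[0,0,0],0]]'

```text
clock: 13.78
position: [0.5408, -0.1819, 0.0131]
ee_rot: [-0.067, 0.992, 0.006, 0.105]
ft_force: [-0.8, 0.1, 0.4]
grip_width: 0.53
```

Floor contact found at z ≈ 0.0133. I'll raise it half a millimetre and slide in under the lip.

Call:
move_arm --moves '[[[0.05,0,-0.03],[0,0,0],0],[[0.1,0,-0.02],[0,0,0],0],[[0.1,0,-0.02],[0,0,0],0],[[0.1,0,-0.02],[0,0,0],0],[[0.08,0,-0.02],[0,0,0],0]]'

```text
clock: 14.4
position: [0.5294, -0.1835, 0.0133]
ee_rot: [-0.067, 0.992, 0.006, 0.104]
ft_force: [0.5, -0.1, -2.0]
grip_width: 0.526
```

```bash
python3 -c "
from h import *
state()"
```

```text
t 14.4 nose bed mm [-70.1  -0.9  -1.9] tilt 12.0 yawerr 0.31 roll -0.08 F bed [ 0.5 -0.2 -2. ] T [-0.03  0.32 -0.05] w 0.526 j7 2.22
bed -x 1mm [ 0.039  0.    -0.008]
bed -z 1mm [0.008 0.    0.039]
```

Call:
move_arm --moves '[[[0.08,0,0],[0,0.5,0],0],[[0.08,0,0.01],[0,0.5,0],0],[[0.08,0,-0.015],[0,0,0],0],[[0.06,0,-0.01],[0,0,0],0],[[0,0,0],[0,0,0],0]]'

```text
clock: 15.02
position: [0.5221, -0.1845, 0.0122]
ee_rot: [-0.067, 0.993, 0.006, 0.096]
ft_force: [-0.2, 0.3, -3.9]
grip_width: 0.531
```

```bash
python3 -c "
from h import *
state()"
```

```text
t 15.03 nose bed mm [-77.4  -1.   -1.6] tilt 11.0 yawerr 0.31 roll -0.08 F bed [-0.2  0.3 -3.9] T [-0.05  0.36 -0.02] w 0.531 j7 2.21
bed -x 1mm [ 0.039  0.    -0.008]
bed -z 1mm [0.008 0.    0.039]
```

Call:
move_arm --moves '[[[0.06,0.03,-0.01],[0,0,0],0],[[0.06,0,-0.01],[0,0,0],0],[[0.06,0,-0.01],[0,0,0],0],[[0,0,0],[0,0,0],0]]'

```text
clock: 15.52
position: [0.5175, -0.1844, 0.0121]
ee_rot: [-0.067, 0.993, 0.006, 0.096]
ft_force: [-1.3, -1.1, -3.5]
grip_width: 0.528
```

Call:
move_arm --moves '[[[0.06,0,-0.01],[0,0,0],0],[[0.04,0,-0.01],[0,0,0],0],[[0,0,0],[0,0,0],0]]'

```text
clock: 15.9
position: [0.5165, -0.1844, 0.0127]
ee_rot: [-0.067, 0.993, 0.006, 0.097]
ft_force: [5.4, 1.5, -5.1]
grip_width: 0.525
```

```bash
python3 -c "
from h import *
state()"
```

```text
t 15.9 nose bed mm [-82.9  -0.3  -1.2] tilt 11.15 yawerr 0.35 roll -0.12 F bed [ 5.6  0.7 -5.1] T [ 0.2  -1.02  0.  ] w 0.525 j7 2.22
bed -x 1mm [ 0.039  0.    -0.008]
bed -z 1mm [0.008 0.    0.039]
```

There is resistance at about -83. It may be the lip rather than the stop, so I'll back off slightly, cut the tilt by 1° with the nose down on the floor, and push again.

Call:
move_arm --moves '[[[-0.06,0,0.01],[0,0,0],0],[[0.01,0,0.06],[0,1,0],0],[[0,0,0],[0,0,0],0]]'

```text
clock: 16.27
position: [0.5164, -0.1843, 0.0103]
ee_rot: [-0.067, 0.994, 0.005, 0.086]
ft_force: [0.9, 0.5, -3.7]
grip_width: 0.528
```

```bash
python3 -c "
from h import *
state()"
```

```text
t 16.27 nose bed mm [-82.9  -0.2  -1.9] tilt 9.92 yawerr 0.34 roll -0.07 F bed [ 1.   0.3 -3.7] T [-0.04  0.33  0.03] w 0.528 j7 2.2
bed -x 1mm [ 0.039  0.    -0.007]
bed -z 1mm [0.007 0.    0.039]
```

Call:
move_arm --moves '[[[0.05,0,-0.01],[0,0,0],0],[[0.05,0,-0.01],[0,0,0],0],[[0,0,0],[0,0,0],0]]'

```text
clock: 16.65
position: [0.5161, -0.1844, 0.0115]
ee_rot: [-0.067, 0.994, 0.005, 0.089]
ft_force: [9.1, 1.8, -7.5]
grip_width: 0.529
```

```bash
python3 -c "
from h import *
state()"
```

```text
t 16.65 nose bed mm [-83.3  -0.2  -1.1] tilt 10.22 yawerr 0.35 roll -0.13 F bed [ 9.2  0.6 -7.5] T [ 0.39 -1.95 -0.03] w 0.529 j7 2.2
bed -x 1mm [ 0.039  0.    -0.007]
bed -z 1mm [0.007 0.    0.039]
```

```bash
python3 - <<'E'
from h import *
w=camera("wrist")
cr=cv2.resize(w[:250,100:400],None,fx=2.4,fy=2.4,interpolation=cv2.INTER_CUBIC)
cv2.imwrite('pics/w9.png',cr[:,:,::-1])
E
```

```text
(no output)
```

View pics/w9.png

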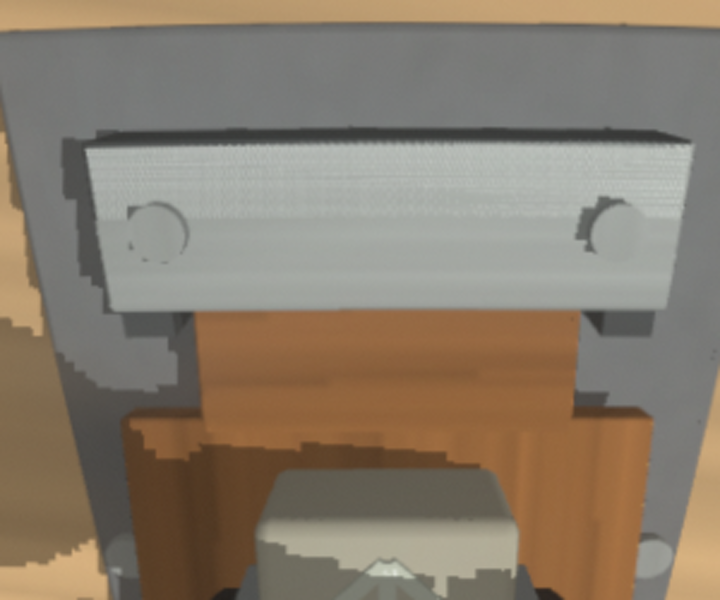

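```bash
python3 - <<'E'
from h import *
c=camera_info('wrist')
f=lambda u,v:[u/2.4+100-.3,v/2.4-.3]
A=px2w(c,[f(112,311),f(667,308)],.038)
for z,v in((.0349,418),(.025,409)):
    B=px2w(c,[f(124,v),f(651,v-1)],z)
    print('lip',RB.inv().apply(A-BC).round(4)[:,:2].tolist(),'shoulder',RB.inv().apply(B-BC).round(4)[:,:2].tolist())
E
```

```text
lip [[-0.0708, -0.0513], [-0.0719, 0.0513]] shoulder [[-0.0471, -0.054], [-0.048, 0.0535]]
lip [[-0.0708, -0.0513], [-0.0719, 0.0513]] shoulder [[-0.0444, -0.0577], [-0.0453, 0.0572]]
```

The gap from lip edge to shoulder is 23.8 mm. That puts the nose's upper corner at the stop, since the tilt holds the lower edge 1.7 mm short, so the tongue is home. I'll ease the push, release, and retreat along the tool axis.

Call:
move_arm --moves '[[[-0.03,0,0.01],[0,0,0],0],[[0,0,0],[0,0,0],0.7],[[0,0,0],[0,0,0],1],[[0,0,0],[0,0,0],1],[[0,0,0],[0,0,0],1]]'

```text
clock: 17.32
position: [0.5148, -0.1848, 0.0106]
ee_rot: [-0.067, 0.994, 0.005, 0.087]
ft_force: [-0.7, 0.0, 0.0]
grip_width: 1.003
```

Call:
move_arm --moves '[[[0,0,-0.4],[0,0,0],1],[[0,0,-0.9],[0,0,0],1],[[0,0,-0.9],[0,0,0],1],[[0,0,-0.9],[0,0,0],1],[[0,0,-0.5],[0,0,0],1]]'

```text
clock: 17.95
position: [0.4997, -0.1869, 0.1009]
ee_rot: [-0.067, 0.994, 0.005, 0.088]
ft_force: [0.0, -0.1, 0.4]
grip_width: 1.001
```

```bash
python3 - <<'E'
from h import *
state()
# place for shut fingers: bed x = -86+142=56, tip z = reported +.0305
T=BC+RB.apply([.054,0,0]);T[2]=.018+.060-.0305
togo(T,down(np.pi+YB+np.radians(.3)))
w=camera("wrist");s=camera("side")[190:275,205:315]
np.save('w10.npy',w)
cv2.imwrite('pics/w10.png',np.hstack([cv2.resize(w,(400,300)),cv2.resize(s,(388,300),interpolation=cv2.INTER_CUBIC)])[:,:,::-1])
E
```

```text
t 17.95 nose bed mm [-99.8  -0.5  88.5] tilt 10.1 yawerr 0.31 roll -0.11 F bed [ 0.  -0.1  0.4] T [ 0.01  0.14 -0.03] w 1.001 j7 2.12
bed -x 1mm [ 0.039  0.    -0.007]
bed -z 1mm [0.007 0.    0.039]
t 17.95 pos [ 0.4997 -0.1869  0.1009] dist units [-2.42 -0.01  2.6 ] turn deg [-0.1 10.1 -0. ] F [ 0.  -0.1  0.4] w 1.001
```

Call:
move_arm --moves '[[[0,0,0],[0,10.1,0],0],[[-0.95,0,0],[0,0,0],0],[[-0.95,0,0],[0,0,0],0],[[-0.94,0,0],[0,0,0],0],[[0,0,0],[0,0,0],0]]'

```text
clock: 18.68
position: [0.5704, -0.1762, 0.0976]
ee_rot: [-0.068, 0.998, -0.001, -0.002]
ft_force: [-1.0, -0.4, -1.1]
grip_width: -0.005
```

```bash
python3 - <<'E'
from h import *
T=BC+RB.apply([.054,0,0]);T[2]=.018+.050-.0305
togo(T,down(np.pi+YB+np.radians(.3)))
w=camera('wrist');c=camera_info('wrist');s=camera('side');cs=camera_info('side')
# predicted tail edge at tilt 9.6 with nose home
cr=cv2.resize(w[60:384,100:420],None,fx=1.5,fy=1.5)
sc=cv2.resize(s[185:285,200:310],None,fx=2.9,fy=2.9,interpolation=cv2.INTER_CUBIC)
t=np.radians(9.8);sh=lambda a,b,h:BC+RB.apply([-.0845+a*np.cos(t)-h*np.sin(t),b,.012+a*np.sin(t)+h*np.cos(t)])
for p in [sh(.04,.055,.01),sh(.04,-.055,.01),sh(.17,.055,.01),sh(.17,-.055,.01)]:
    u=w2px(c,p)[0];cv2.drawMarker(cr,tuple(((u-[100,60]+.5)*1.5).astype(int).tolist()),(255,0,0),0,12,1)
    u=w2px(cs,p)[0];cv2.drawMarker(sc,tuple(((u-[200,185]+.5)*2.9).astype(int).tolist()),(255,0,0),0,12,1)
h=min(cr.shape[0],sc.shape[0]);cv2.imwrite('pics/w11.png',np.hstack([cr[:480],cv2.copyMakeBorder(sc[:480],0,max(0,480-sc.shape[0]),0,0,cv2.BORDER_CONSTANT)])[:,:,::-1])
E
```

```text
t 18.68 pos [ 0.5704 -0.1762  0.0976] dist units [ 0.01 -0.05  2.41] turn deg [-0.1 -0.2  0.1] F [-1.  -0.4 -1.1] w -0.005
```

Call:
move_arm --moves '[[[0,0,0.9],[0,0,0],0],[[0,0,0.9],[0,0,0],0],[[0,0,0.6],[0,0,0],0],[[0,0,0.4],[0,0,0],0],[[0,0,0],[0,0,0],0]]'

```text
clock: 19.4
position: [0.5692, -0.1773, 0.0287]
ee_rot: [-0.067, 0.998, -0.001, -0.001]
ft_force: [0.3, -0.1, 0.3]
grip_width: 0.0
```

Call:
move_arm --moves '[[[0,0,0.12],[0,0,0],0],[[0,0,0.08],[0,0,0],0],[[0,0,0],[0,0,0],0]]'

```text
clock: 19.77
position: [0.5697, -0.1772, 0.0242]
ee_rot: [-0.067, 0.998, -0.001, -0.001]
ft_force: [0.1, 0.6, -0.6]
grip_width: -0.002
```

Call:
move_arm --moves '[[[0,0,0.08],[0,0,0],0],[[0,0,0],[0,0,0],0]]'

```text
clock: 20.02
position: [0.5695, -0.1772, 0.0219]
ee_rot: [-0.067, 0.998, -0.001, -0.001]
ft_force: [0.4, 0.2, 0.4]
grip_width: -0.002
```

Call:
move_arm --moves '[[[0,0,0.08],[0,0,0],0],[[0,0,0],[0,0,0],0]]'

```text
clock: 20.27
position: [0.5695, -0.1772, 0.0199]
ee_rot: [-0.067, 0.998, -0.001, -0.001]
ft_force: [0.2, -0.5, -0.5]
grip_width: 0.003
```

Call:
move_arm --moves '[[[0,0,0.08],[0,0,0],0],[[0,0,0],[0,0,0],0]]'

```text
clock: 20.52
position: [0.5695, -0.1772, 0.0179]
ee_rot: [-0.067, 0.998, -0.001, -0.001]
ft_force: [-0.6, 0.8, -0.2]
grip_width: -0.001
```

Call:
move_arm --moves '[[[0,0,0.06],[0,0,0],0],[[0,0,0],[0,0,0],0]]'

```text
clock: 20.78
position: [0.5696, -0.1772, 0.0165]
ee_rot: [-0.067, 0.998, -0.001, -0.001]
ft_force: [0.1, -1.0, 0.1]
grip_width: -0.004
```

Call:
move_arm --moves '[[[0,0,0.08],[0,0,0],0],[[0,0,0],[0,0,0],0]]'

```text
clock: 21.02
position: [0.5699, -0.1774, 0.0152]
ee_rot: [-0.067, 0.998, -0.001, -0.0]
ft_force: [-1.5, 0.3, 6.0]
grip_width: -0.005
```

Call:
move_arm --moves '[[[0,0,0.08],[0,0,0],0],[[0,0,0],[0,0,0],0]]'

```text
clock: 21.28
position: [0.5702, -0.1775, 0.0135]
ee_rot: [-0.067, 0.998, -0.001, -0.0]
ft_force: [-2.3, 0.3, 8.5]
grip_width: -0.005
```

Call:
move_arm --moves '[[[0,0,0.06],[0,0,0],0],[[0,0,0],[0,0,0],0]]'

```text
clock: 21.52
position: [0.5704, -0.1776, 0.0122]
ee_rot: [-0.067, 0.998, -0.001, 0.0]
ft_force: [-2.2, -0.2, 9.8]
grip_width: -0.001
```

Contact at about z 0.016. The tail is going down with 6–10 N, which is the catch yielding as expected. Continuing.

Call:
move_arm --moves '[[[0,0,0.1],[0,0,0],0],[[0,0,0.1],[0,0,0],0],[[0,0,0],[0,0,0],0]]'

```text
clock: 21.9
position: [0.5704, -0.1774, 0.0065]
ee_rot: [-0.067, 0.998, -0.001, -0.0]
ft_force: [0.8, -0.5, 2.3]
grip_width: 0.003
```

Call:
move_arm --moves '[[[0,0,0.1],[0,0,0],0],[[0,0,0.1],[0,0,0],0],[[0,0,0],[0,0,0],0]]'

```text
clock: 22.28
position: [0.5689, -0.1771, 0.0004]
ee_rot: [-0.067, 0.998, -0.001, -0.002]
ft_force: [-1.4, 0.2, -0.9]
grip_width: 0.0
```

Call:
move_arm --moves '[[[0,0,0.1],[0,0,0],0],[[0,0,0.04],[0,0,0],0],[[0,0,0],[0,0,0],0]]'

```text
clock: 22.65
position: [0.5685, -0.1772, -0.0026]
ee_rot: [-0.067, 0.998, -0.0, -0.002]
ft_force: [-3.0, 0.6, 6.0]
grip_width: 0.002
```

The force rose to 10 N, dropped as the catch snapped, and then met the flat bat at z = -0.0026, which is the predicted seated height. One slightly firmer press, then a retreat.

Call:
move_arm --moves '[[[0,0,0.06],[0,0,0],0],[[0,0,0],[0,0,0],0],[[0,0,-0.2],[0,0,0],0],[[0,0,-0.7],[0,0,0],0],[[0,0,-0.9],[0,0,0],0]]'

```text
clock: 23.28
position: [0.5692, -0.1772, 0.0418]
ee_rot: [-0.067, 0.998, -0.001, -0.001]
ft_force: [1.3, -0.1, -0.9]
grip_width: -0.002
```

Call:
move_arm --moves '[[[0,0,-1],[0,0,0],0],[[0,0,-1],[0,0,0],0],[[-0.8,0,-1],[0,0,0],0],[[-0.8,0,-1],[0,0,0],0],[[0,0,0],[0,0,0],0]]'

```text
clock: 23.9
position: [0.6115, -0.1714, 0.1436]
ee_rot: [-0.068, 0.998, -0.001, 0.001]
ft_force: [-1.1, -0.4, -0.2]
grip_width: -0.001
```

```bash
python3 - <<'E'
from h import *
o=get_obs();print(o['position'],o['ft_force'])
w=camera('wrist');c=camera_info('wrist');s=camera('side')
cr=cv2.resize(w,None,fx=.9,fy=.9,interpolation=cv2.INTER_AREA)
for p in [(-.046,.055,.022),(-.046,-.055,.022),(.084,.055,.022),(.084,-.055,.022),(-.07,.052,.032),(-.07,-.052,.032)]:
    u=w2px(c,BC+RB.apply(p))[0];print(p,u.round(1));cv2.drawMarker(cr,tuple((u*.9).astype(int).tolist()),(255,0,0),0,9,1)
sc=cv2.resize(s[190:290,215:315],(338,338),interpolation=cv2.INTER_CUBIC)
sc=cv2.copyMakeBorder(sc,0,cr.shape[0]-338,0,0,cv2.BORDER_CONSTANT)
cv2.imwrite('pics/f.png',np.hstack([cr,sc])[:,:798,::-1])
E
```

```text
[ 0.61150088 -0.17141759  0.143557  ] [-1.13167491 -0.37715849 -0.16966043]
(-0.046, 0.055, 0.022) [325.6  17.3]
(-0.046, -0.055, 0.022) [197.3  16.7]
(0.084, 0.055, 0.022) [317.1 164.3]
(0.084, -0.055, 0.022) [204.5 163.8]
(-0.07, 0.052, 0.032) [326.  -17.5]
(-0.07, -0.052, 0.032) [197.1 -18.1]
```

View pics/f.png

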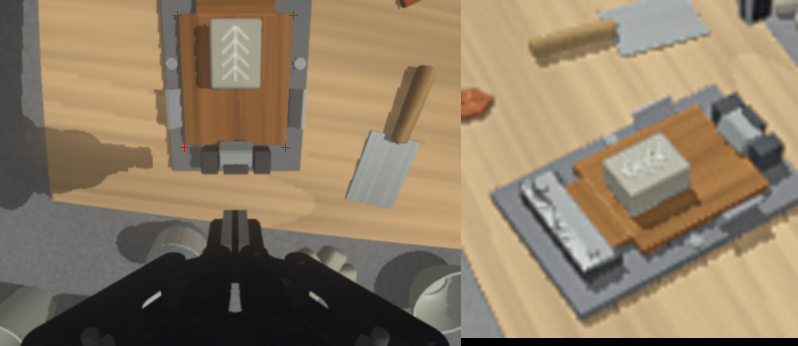

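Both views show the bat flat and parallel in the bed, with the tongue under the lip and the catch over the tail at about (236,150). The predicted seated corners match.

```bash
python3 -c "
from workcell import *
print(hand_in())"
```

```text
the job is handed in; nothing more can be done
None
```

The leaf press mould is fastened in the bed, and I handed the job in at about 24 s. `hand_in()` gives no verdict, so this rests on my own checks.

**What I did**
- I gripped the plaster block, carried the bat over and tilted it about 12°, tail up.
- I slid the tongue under the lip until it met the stop, then released it with the tail still raised.
- With the fingers shut, I pressed the bare tail down until the catch snapped.

**What the last checks showed**
- **Tongue home:** with the tail raised, the nose's upper corner worked out to be at the stop. Resistance came at the same place at about 11° and about 10° tilt, which points to the stop rather than the lip.
- **Catch snapped:** the force rose to about 10 N, dropped away, and then met the flat bat at the predicted seated height.
- **Final pictures:** the bat lies flat in the bed with the catch over its tail, and its corners match the predicted seated positions to within what the picture can show. The arm was clear and touching nothing. The spatula looked unmoved; I did not check the other things against the first pictures.

**What failed or disagreed**
- **First grasp:** it closed on nothing. The real fingertips stand about 30 mm short of the reported tool point, which I confirmed by touching the block's top. That touch reached about 33 N on the fingertips. I allowed for the offset from then on.
- **Tail rest height:** before pressing, the tail rested a few millimetres lower on the catch than I had predicted.

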